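Unlock a collet cassette and hold it out of its dock

ROBOT

A 7-joint arm with a two-finger parallel gripper is mounted at the origin on the work surface. World frame = base frame: x ahead of the robot, y to its left, z up, the work surface at z = 0. Lengths are in m, angles in rad, forces in N, time in s.
With the tool pointing down it reaches from about 0.425 to 0.95 m from the base axis. Payload 16.7 kg.
Tool frame: the origin (TCP) lies midway between the tips of the shut fingers; the grasp point (between the pads) lies 19 mm behind it; z points along the fingers, y is the line along which they close (so a half turn about z gives the same grasp; the last joint's range is limited). The gripper opens to 94 mm and grips with 3 to 60 N. Pads are 16 mm wide; open, the fingers measure 119 mm over their backs; the gripper's body (75 mm by 177 mm) begins 78 mm behind the grasp point.
Start: joints at [1.05, 0.426, 0.074, 1.606, -0.034, 1.111, -0.067], TCP at [0.245, -0.629, 0.205] pointing down, gripper open.
Joint ranges: [-2.85, 2.85], [-0.5, 2.14], [-1.23, 1.37], [0.21, 2.46], [-1.02, 4.16], [0.16, 2.05], [-2.73, 2.73]. Speed limits (rad/s): [1.89, 1.89, 2.39, 2.39, 3.01, 3.01, 3.01].

INTERFACE

Orientations are given as a 3x3 rotation matrix whose columns are the frame's x, y, z axes.
In Python, from rig import robot, imaging, sign_off, nets gives the robot as it stands. The module is installed in compiled form; this text tells all that it offers.
- The arm moves only by the tool apply_moves, never from a script. Its argument "plan" is a list of rows, each a list of 7 numbers: the shift along the tool's x, y, z in normalised numbers (1 is 80 cm), then the turn, a rotation vector about the tool's x, y, z in shares of pi rad (1.0 is pi rad), then the opening, from 0 (shut) to 1 (fully open). A call has 1 to 5 rows; each row is the pose to reach, as a shift and turn from the pose commanded when the call began, along the tool's axes at that moment; what a row does not reach only later rows make up. A row lasts 1/12 s, in which the tool goes at most 41.7 mm and 7.16 degrees, less where a joint would pass 70% of its speed; a pose out of reach is approached as far as the arm can. Shift and turn numbers lie between -1 and 1, and a call with a number outside is refused. A call with a gripper value outside its range is refused whole. The fingers move at their own pace and stop on an object; "grip_force" is the grip in N (left out, the last holds). Time passes only in rows, so rows that repeat a pose let the fingers close. It gives the time, the measured TCP pose, the force, the opening and the grip force at its end, in the units of the state.
- robot.observe(): the state, without advancing time (a new reading comes with each control period).
- imaging.capture(name): name is "scene" or "top"; returns a dict with "frame" (480x640x3 uint8, red, green, blue), "range_z" (480x640 float32, m along the optical axis (not along the pixel's ray), 0 where there is no reading), "camera_matrix" (3x3 intrinsics, pixels), "extrinsics" (4x4, takes a point from camera to world coordinates). Camera axes: x right, y down, z forward; pixel columns grow to the right and rows downward; lengths in m; the calibration is good to about 2 mm. A picture is of the moment at which its call begins.
- sign_off(): hands the job in; it is judged then, once.
Trained networks look in a picture, given as the dict that the camera call returned (one of the last four; its "shot" number tells which), for a name from the list of things; names that differ only in an ending like _2 or _b are one class to them, and where a whole thing is asked for, a point or a joint stands for the part that bears it (a point fixed in the world has none). Each returns a list of dicts, best first, with "score" (0 to 1); they miss things now and then, are a little off and sometimes report something else, mostly with a low value. They report only what shows in the picture. A call takes as long as a camera call. They do not tell look-alikes from the thing itself.
- nets.spot_in(query, picture): "box" ([centre column, centre row, width, height] in pixels, round what is visible of it).
The state is a dict: "time": time; "joint_pos": joint angles; "joint_vel": joint speeds; "tau": joint torques, N m; "ee_pos": TCP position; "tcp_rot": TCP orientation; "wrist_force": force on the tool from outside, world axes, zero at the start; "ft_torque": the same for the moment, N m; "finger_gap": finger opening in m; "gripper_force": force on a finger pad.
Only numpy, scipy, OpenCV 4.12 (cv2) and the standard library are available. Lean on these libraries where they do the work, as an engineer would, in place of code of your own. Each camera call takes 0.05 s, during which the arm holds its last target. There are 200 camera calls.

TASK

On the stores bench are two docked cassettes; take out the one with the three fat collets. Turn the round keeper on its dock until the keeper's notch faces the cassette and frees its tongue, then pinch the cassette's two side catches together with the fingers and lift it straight up, level, to about 12 cm above its seat. Finish while still holding it there over its dock with both catches pinched in, and leave the other cassette, its keeper and everything else on the bench as they are.

Things in the scene. Friction and masses are not known exactly. Their poses are not given: they have to be found in the camera images.
- dock_a: Dock of the wanted cassette: grey plate 190 x 96 mm, 10 mm thick, fixed. Origin on the bench under the centre of the cassette's seat; +x along the plate, from the round keeper (axis at x = -95 mm, y = 0) to the cassette; z up. The cassette's underside sits at z = 10 mm. Two steel lips (tops at 26 mm, y = 31 to 46 mm on both sides, 34 mm long) hold its catches down.
- cassette_a: Wanted cassette, carrying three fat steel collets (22 mm wide, tops 60 mm above its underside) in a row. Grey metal body 80 (x) x 40 (y) x 36 mm high, about 0.35 kg; origin: centre of the underside; axes parallel to the dock's while seated. A flat steel tongue 10 mm wide sticks out to x = -78 mm, top at 23 mm, under the keeper.
- cassette_a_grip (a point): Middle between the two catches, on the cassette's centre line, 45 mm above its underside. The catches are black ribbed upright plates at mid-length of both long sides (y), 26 mm wide, tops 53 mm above the underside; outside faces 58 mm apart when free, 46 mm when both are pressed. Pinch from above along y, at 30 to 53 mm.
- cassette_a_left (a joint): Catch on the wanted cassette's +y side, in m: 0 = sprung out, its foot hooked under the dock's lip; 0.006 = pressed fully in towards the middle, unhooked. Spring: 3 N to start, 9 N fully in; it springs out when let go.
- cassette_a_right (a joint): The same for the catch on its -y side.
- keeper_a (a joint): Turn of the keeper on the wanted dock, rad, anticlockwise from above positive. Steel disc 56 mm wide, top 40 mm above the bench, lying over the tongue, with one notch 22 mm wide from rim to 13 mm from the axis. 0 = notch squarely over the tongue, which passes within about 0.2 rad; starts at 0.6 to 1.3. Range -1.5 to 1.5; stays where left (0.06 Nm).
- keeper_a_grip (a point): Centre of the keeper's black grip bar, on the disc's axis, 58 mm above the bench. The bar stands on the disc, 26 mm long, 10 mm wide, its top 66 mm above the bench; its length lies in line with the notch. The point's x axis points out through the notch.
- dock_b: The other dock, just like the first; not to be used.
- cassette_b: The other cassette, carrying twelve thin pins (5 mm wide) in two rows, tops 60 mm above its underside, otherwise just like the first; to be left in its dock.
- keeper_b_grip (a point): Grip bar of the other dock's keeper, like the first; to be left alone.
- sleeve: Bystander, loose: steel tube standing on end, 36 mm wide, 26 mm high; to be left alone. Origin at the centre of its underside.
- washer: Bystander, loose: thick steel washer lying flat, 38 mm wide, 10 mm high; to be left alone. Origin at the centre of its underside.
- bush: Bystander, loose: white plastic bush standing on end, 30 mm wide, 30 mm high; to be left alone. Origin at the centre of its underside.
- flange: Bystander, loose: round stepped steel flange, 110 mm wide, 30 mm high; to be left alone. Origin at the centre of its underside.
- carton: Bystander, loose: open cardboard tray, 110 x 150 x 60 mm high; to be left alone. Origin at the centre of its underside.
- spanner: Bystander, loose: steel spanner lying flat; to be left alone. Origin near the middle of its length.
- tin: Bystander, loose: closed tin, 66 mm wide, 85 mm high; to be left alone. Origin at the centre of its underside.
- keeper_b_notch (a point): Point at the rim of the other keeper's disc, in the middle of its notch, 28 mm from its axis.
Mind the look-alikes: they are no part of the job. Leave any yellow look-alike of the dock_a alone.

How it is judged:
By the outcome, as a careful person would: the job done as asked, in the order asked, and still so for the second after the job is handed in, while the arm keeps its last pose, push and grip.
It also fails if it takes over 45 s, if anything falls off the work surface, if the arm or the gripper's body presses on something with over 40 N, if the wrist force passes 120 N, or if a joint passes its speed limit or range.

## Working session

There is one attempt and no reset: what is moved stays moved. The work goes in short steps, Python scripts to look and compute and a tool call to move; the robot and the scene stay as the last step left them, time stands still between calls to the robot, and variables do not carry over. Pictures are saved under pics/ and viewed, at most 10 in all, crops included, and the job is handed in when it is done.

Besides the shell and the picture viewer there is one more tool, called after ">>>" as name([rows], argument=value, ...), one row to a line, values as JSON. apply_moves: Moves the arm, as the interface text tells. Its arguments: {"type":"object","properties":{"plan":{"type":"array","items":{"type":"array","items":{"type":"number"}}},"grip_force":{"type":"number"}},"required":["plan"]}

```bash
mkdir -p pics; cat > h.py <<'E'
import numpy as np, cv2
from rig import robot, imaging, nets
def cloud(p):
    z=p["range_z"];K=p["camera_matrix"];T=p["extrinsics"]
    v,u=np.mgrid[:480,:640]
    P=np.stack([(u-K[0,2])/K[0,0]*z,(v-K[1,2])/K[1,1]*z,z],-1)
    W=P@T[:3,:3].T+T[:3,3]; W[z<=0]=np.nan
    return W
def save(n,im): cv2.imwrite("pics/"+n+".png",im[...,::-1])
E
python3 - <<'E'
from h import *
for n in("top","scene"):
    p=imaging.capture(n); save(n,p["frame"]); np.savez(n,**{k:p[k] for k in("frame","range_z","camera_matrix","extrinsics")})
    for q in("dock_a","cassette_a","keeper_a_grip"):
        print(n,q,[(np.round(d["box"]).tolist(),round(d["score"],2)) for d in nets.spot_in(q,p)])
    print(p["extrinsics"][:3,3])
s=robot.observe();print(s["ee_pos"],s["tcp_rot"],s["finger_gap"],s["time"])
E
```

```text
top dock_a [([382.0, 277.0, 70.0, 88.0], 0.79), ([440.0, 388.0, 66.0, 104.0], 0.78), ([245.0, 264.0, 66.0, 92.0], 0.64)]
top cassette_a [([250.0, 251.0, 27.0, 49.0], 0.98), ([391.0, 266.0, 35.0, 53.0], 0.6)]
top keeper_a_grip [([235.0, 285.0, 26.0, 29.0], 0.95), ([436.0, 417.0, 26.0, 23.0], 0.64), ([131.0, 359.0, 69.0, 62.0], 0.6), ([378.0, 297.0, 25.0, 24.0], 0.53)]
[ 0.35118442 -0.00486098  0.98219667]
scene dock_a [([269.0, 282.0, 90.0, 77.0], 0.87), ([339.0, 197.0, 80.0, 59.0], 0.82), ([143.0, 279.0, 86.0, 76.0], 0.68), ([246.0, 255.0, 26.0, 24.0], 0.23)]
scene cassette_a [([348.0, 197.0, 39.0, 30.0], 0.92), ([275.0, 280.0, 42.0, 41.0], 0.79)]
scene keeper_a_grip [([125.0, 253.0, 26.0, 26.0], 0.9), ([321.0, 180.0, 25.0, 19.0], 0.58), ([351.0, 264.0, 16.0, 17.0], 0.4)]
[ 0.91034468 -0.6773048   0.7665116 ]
[ 0.24453583 -0.62904308  0.20537127] [[ 9.32057844e-01  3.62309495e-01 -6.86277190e-05]
 [ 3.62309501e-01 -9.32057818e-01  2.22187176e-04]
 [ 1.65355215e-05 -2.31955775e-04 -9.99999973e-01]] 0.09382660497271611 0.4
```

View pics/top.png

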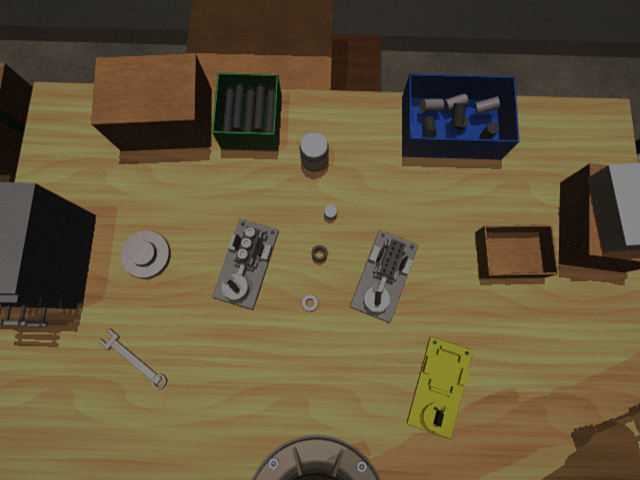

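View pics/scene.png

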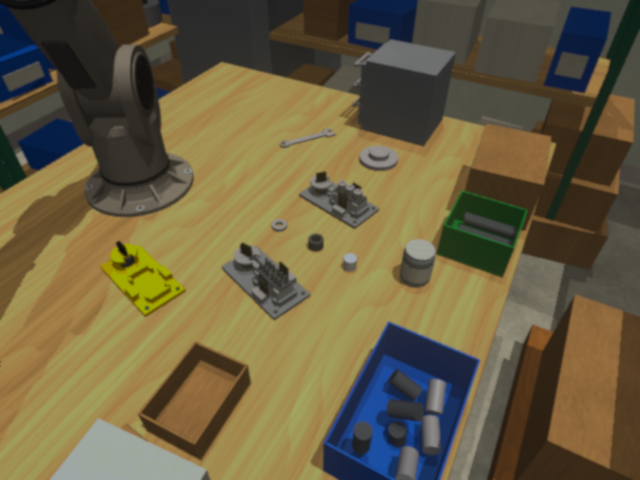

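Candidates for the wanted cassette in the top picture: the left grey dock (245,264) has three fat collets. The right grey dock (384,276) has thin pins, and the yellow empty look-alike is at (440,388). I choose the left one and check it in a crop.

```bash
cat > m.py <<'E'
from h import *
def meas(p,name):
    W=cloud(p);f=p["frame"];np.set_printoptions(precision=4,suppress=True)
    u0,v0,u1,v1=205,210,290,315
    save(name,cv2.resize(f[v0:v1,u0:u1],None,fx=5.6,fy=5.6,interpolation=cv2.INTER_CUBIC))
    S=W[v0:v1,u0:u1].reshape(-1,3)
    A=S[(S[:,2]>0.005)&(S[:,2]<0.1)]
    r=cv2.minAreaRect((A[:,:2]*1000).astype(np.float32)); print("rect mm",r,"bench z",np.nanmedian(S[S[:,2]<0.005,2]))
    return S,A
if __name__=="__main__":
    p=imaging.capture("top");S,A=meas(p,"c1")
    h=cloud(p)[210:315,205:290,2]*1000
    h=np.nan_to_num(h);print(p["camera_matrix"])
    save("h1",cv2.applyColorMap(cv2.resize(np.clip(h*3.2,0,255).astype(np.uint8),None,fx=5.6,fy=5.6,interpolation=0),cv2.COLORMAP_JET))
    np.save("S",cloud(p))
E
python3 m.py; python3 -c "
import cv2,numpy as np
cv2.imwrite('pics/ch1.png',cv2.resize(np.hstack([cv2.imread('pics/c1.png'),cv2.imread('pics/h1.png')]),None,fx=.84,fy=.84))"
```

```text
rect mm ((507.00146484375, 191.81790161132812), (165.80935668945312, 231.270263671875), 89.5829849243164) bench z -0.00026079408402329696
[[433.2597   0.     323.3361]
 [  0.     433.2597 240.8845]
 [  0.       0.       1.    ]]
```

View pics/ch1.png

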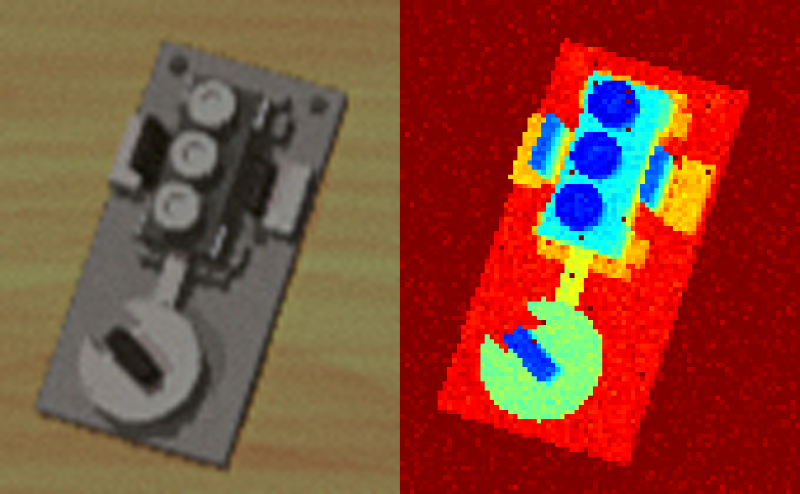

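The crop confirms the choice: three fat collets, tongue pointing down-left under the keeper, and the notch turned to the upper left. Now I'll measure it.

```bash
cat > fit.py <<'E'
from h import *
np.set_printoptions(precision=4,suppress=True)
Ws=[cloud(imaging.capture("top")) for _ in range(5)]
W=np.nanmedian(Ws,0)[210:315,205:290]; z=W[...,2]
def comps(lo,hi,mn=12):
    m=((z>lo)&(z<hi)).astype(np.uint8);n,l,s,_=cv2.connectedComponentsWithStats(m,connectivity=4)
    return [W[l==i] for i in range(1,n) if s[i,4]>=mn]
for nm,lo,hi in(("collets",.0665,.08),("catch/bar",.057,.0685),("body/disc",.034,.050),("plate",.006,.0145)):
    for c in comps(lo,hi):
        r=cv2.minAreaRect((c[:,:2]*1000).astype(np.float32)); print(nm,len(c),c.mean(0),"rect",np.round(r[0],1),np.round(r[1],1),round(r[2],1))
b=comps(.057,.0685)
d=max(comps(.036,.0425),key=len);(cx,cy),rr=cv2.minEnclosingCircle((d[:,:2]*1000).astype(np.float32));print("disc",cx,cy,rr)
E
python3 fit.py
```

```text
collets 80 [0.5647 0.1628 0.0693] rect [564.2 163. ] [20.7 19.8] 4.0
collets 81 [0.5402 0.1688 0.0693] rect [540.2 168.6] [20.5 20.2] 69.1
collets 76 [0.516  0.1749 0.0694] rect [515.7 174.9] [19.5 19.7] 2.9
catch/bar 12 [0.5653 0.1638 0.0674] rect [564.7 163.6] [7.1 6.3] 0.7
catch/bar 36 [0.5469 0.1947 0.0617] rect [547.3 195.1] [ 6.1 25.4] 74.2
catch/bar 14 [0.5406 0.1703 0.0675] rect [540.  170.3] [6.4 9.3] 49.2
catch/bar 38 [0.5331 0.143  0.0621] rect [533.5 143.2] [ 6.1 25.1] 77.0
catch/bar 64 [0.4483 0.1922 0.0651] rect [448.8 192.9] [26.   9.8] 41.7
body/disc 168 [0.5354 0.1555 0.0462] rect [537.4 157.9] [17.2 79.1] 75.2
body/disc 22 [0.5469 0.1926 0.0414] rect [546.3 192.6] [ 2.9 25.2] 68.9
body/disc 21 [0.5311 0.1417 0.0434] rect [532.2 141. ] [ 3.5 24.5] 66.9
body/disc 15 [0.5331 0.1814 0.0492] rect [533.4 181. ] [13.8  4.7] 89.5
body/disc 33 [0.507  0.1833 0.0475] rect [507.3 184.2] [28.2  8.6] 62.4
body/disc 414 [0.4461 0.1902 0.0398] rect [447.7 192. ] [51.7 56. ] 41.7
plate 1791 [0.4951 0.1766 0.0098] rect [506.9 177.7] [ 96.1 190.2] 75.2
disc 448.866943359375 193.3517608642578 28.367652893066406
```

The rows are not in the units I measure in: shifts go in shares of 80 cm and turns go in shares of pi rad. I convert before sending: 0.16 m / 0.8 = 0.2, -0.117 m / 0.8 = -0.1463.

>>> apply_moves([
  [0.04, -0.0288, 0, 0, 0, 0, 1],
  [0.08, -0.0588, 0, 0, 0, 0, 1],
  [0.12, -0.0875, 0, 0, 0, 0, 1],
  [0.16, -0.1163, 0, 0, 0, 0, 1],
  [0.2, -0.1463, 0, 0, 0, 0, 1],
])

```text
time: 1.12
ee_pos: [0.352, -0.4606, 0.2056]
tcp_rot: [[0.932, 0.362, 0.0], [0.362, -0.932, -0.0], [0.0, 0.0, -1.0]]
wrist_force: [1.3, 0.3, 0.5]
finger_gap: 0.094
gripper_force: 0.0
```

Scaled: 0.16 m / 0.8 = 0.2, 0.128 m / 0.8 = 0.16.

>>> apply_moves([
  [0.04, -0.0288, 0, 0, 0, 0, 1],
  [0.08, -0.0588, 0, 0, 0, 0, 1],
  [0.12, -0.0875, 0, 0, 0, 0, 0.4],
  [0.16, -0.1163, 0, 0, 0, 0, 0.4],
  [0.2, -0.1463, 0, 0, 0, 0, 0.4],
])

```text
time: 1.53
ee_pos: [0.4588, -0.2935, 0.2058]
tcp_rot: [[0.932, 0.362, 0.001], [0.362, -0.932, -0.0], [0.0, 0.001, -1.0]]
wrist_force: [1.0, -0.5, 0.8]
finger_gap: 0.0775
gripper_force: 0.0
```

```bash
cat > st.py <<'E'
from h import *
import sys
np.set_printoptions(precision=4,suppress=True)
s=robot.observe();R=s["tcp_rot"]
print(s["time"],s["ee_pos"],"q",np.array(s["joint_pos"]),"gap",s["finger_gap"],"F",np.array(s["wrist_force"]),"M",np.array(s["ft_torque"]),"gf",s["gripper_force"])
print("z",R[:,2],"yaw of y",np.degrees(np.arctan2(R[1,1],R[0,1])))
a=list(map(float,sys.argv[1:]))
if len(a)>=3: print("tool shift",R.T@(np.array(a[:3])-s["ee_pos"]))
if len(a)>3:
    Rd=np.zeros((3,3));t=np.radians(a[3]);y=np.array([np.cos(t),np.sin(t),0]);zz=np.array([0,0,-1.])
    Rd=np.stack([np.cross(y,zz),y,zz],1);print("tool rotvec",cv2.Rodrigues(R.T@Rd)[0].ravel())
E
python3 st.py 0.449 0.193 0.1 -48.3
```

```text
1.5333 [ 0.4588 -0.2935  0.2058] q [ 0.5505  0.2183 -0.1154  1.8928  0.0292  1.0314 -0.7774] gap 0.07746241895326476 F [ 1.0074 -0.5159  0.8197] M [ 0.0466 -0.0068 -0.0568] gf 0.0
z [ 0.0006 -0.0004 -1.    ] yaw of y -68.77142606883412
tool shift [ 0.167  -0.4571  0.1056]
tool rotvec [ 0.0006 -0.0003 -0.3573]
```

Scaled: -0.19 m / 0.8 = -0.2375, 0.07 m / 0.8 = 0.0875.

>>> apply_moves([
  [0.0175, -0.0475, 0, 0, 0, 0, 0.4],
  [0.035, -0.095, 0, 0, 0, 0, 0.4],
  [0.0525, -0.1425, 0, 0, 0, 0, 0.4],
  [0.07, -0.19, 0, 0, 0, 0, 0.4],
  [0.0875, -0.2375, 0, 0, 0, 0, 0.4],
])

```text
time: 1.95
ee_pos: [0.4541, -0.0908, 0.2058]
tcp_rot: [[0.932, 0.362, 0.001], [0.362, -0.932, -0.0], [0.0, 0.0, -1.0]]
wrist_force: [1.0, -0.4, 0.6]
finger_gap: 0.0442
gripper_force: 0.0
```

>>> apply_moves([
  [0.0175, -0.0475, 0, 0, 0, 0, 0.4],
  [0.035, -0.095, 0, 0, 0, 0, 0.4],
  [0.0525, -0.1425, 0, 0, 0, 0, 0.4],
  [0.07, -0.19, 0, 0, 0, 0, 0.4],
  [0.0875, -0.2375, 0, 0, 0, 0, 0.4],
])

```text
time: 2.37
ee_pos: [0.4505, 0.1117, 0.2059]
tcp_rot: [[0.932, 0.362, 0.001], [0.362, -0.932, 0.0], [0.001, 0.0, -1.0]]
wrist_force: [1.2, 0.0, -0.1]
finger_gap: 0.0378
gripper_force: 0.0
```

```bash
python3 st.py 0.449 0.193 0.1 -48.3
```

```text
2.3667 [0.4505 0.1117 0.2059] q [ 0.0552  0.1056 -0.463   2.0374  0.0561  1.0093 -1.6357] gap 0.03775915677511301 F [ 1.2097  0.0133 -0.1058] M [ 0.0146 -0.0885 -0.054 ] gf 0.0
z [ 0.001  0.    -1.   ] yaw of y -68.77323887112381
tool shift [ 0.0279 -0.0763  0.106 ]
tool rotvec [ 0.0005 -0.0009 -0.3573]
```

Scaled: -0.076 m / 0.8 = -0.095, -0.051 m / 0.8 = -0.0638, -0.6 rad / 3.1416 = -0.191.

>>> apply_moves([
  [0.0113, -0.0313, 0.0125, 0, 0, -0.0382, 0.4],
  [0.0225, -0.0638, 0.025, 0, 0, -0.0764, 0.4],
  [0.035, -0.095, 0.0375, 0, 0, -0.1146, 0.4],
  [0.035, -0.095, 0.05, 0, 0, -0.1528, 0.4],
  [0.035, -0.095, 0.0625, 0, 0, -0.191, 0.4],
])

```text
time: 2.78
ee_pos: [0.4491, 0.1927, 0.1552]
tcp_rot: [[0.557, 0.83, 0.0], [0.83, -0.557, 0.001], [0.001, -0.0, -1.0]]
wrist_force: [0.4, -0.3, 0.6]
finger_gap: 0.0377
gripper_force: 0.0
```

Scaled: -0.6 rad / 3.1416 = -0.191.

>>> apply_moves([
  [0, 0, 0, 0, 0, -0.0382, 0.4],
  [0, 0, 0, 0, 0, -0.0764, 0.4],
  [0, 0, 0, 0, 0, -0.1146, 0.4],
  [0, 0, 0, 0, 0, -0.1528, 0.4],
  [0, 0, 0, 0, 0, -0.191, 0.4],
])

```text
time: 3.2
ee_pos: [0.4495, 0.1908, 0.1556]
tcp_rot: [[-0.006, 1.0, 0.0], [1.0, 0.006, 0.0], [0.0, 0.0, -1.0]]
wrist_force: [-0.1, 0.4, -0.4]
finger_gap: 0.0374
gripper_force: 0.0
```

Scaled: -0.6 rad / 3.1416 = -0.191.

>>> apply_moves([
  [0, 0, 0, 0, 0, -0.0382, 0.4],
  [0, 0, 0, 0, 0, -0.0764, 0.4],
  [0, 0, 0, 0, 0, -0.1146, 0.4],
  [0, 0, 0, 0, 0, -0.1528, 0.4],
  [0, 0, 0, 0, 0, -0.191, 0.4],
])

```text
time: 3.62
ee_pos: [0.4495, 0.1908, 0.1557]
tcp_rot: [[-0.569, 0.822, 0.0], [0.822, 0.569, 0.0], [-0.0, 0.0, -1.0]]
wrist_force: [0.3, -0.6, 0.4]
finger_gap: 0.0375
gripper_force: 0.0
```

Scaled: -0.6 rad / 3.1416 = -0.191.

>>> apply_moves([
  [0, 0, 0, 0, 0, -0.0382, 0.4],
  [0, 0, 0, 0, 0, -0.0764, 0.4],
  [0, 0, 0, 0, 0, -0.1146, 0.4],
  [0, 0, 0, 0, 0, -0.1528, 0.4],
  [0, 0, 0, 0, 0, -0.191, 0.4],
])

```text
time: 4.03
ee_pos: [0.4495, 0.1908, 0.1557]
tcp_rot: [[-0.934, 0.357, 0.0], [0.357, 0.934, -0.0], [-0.0, 0.0, -1.0]]
wrist_force: [-0.2, -1.5, -0.1]
finger_gap: 0.0376
gripper_force: 0.0
```

Scaled: -0.6 rad / 3.1416 = -0.191.

>>> apply_moves([
  [0, 0, 0, 0, 0, -0.0382, 0.4],
  [0, 0, 0, 0, 0, -0.0764, 0.4],
  [0, 0, 0, 0, 0, -0.1146, 0.4],
  [0, 0, 0, 0, 0, -0.1528, 0.4],
  [0, 0, 0, 0, 0, -0.191, 0.4],
])

```text
time: 4.45
ee_pos: [0.4495, 0.1907, 0.1556]
tcp_rot: [[-0.973, -0.233, 0.0], [-0.233, 0.973, -0.0], [-0.0, -0.0, -1.0]]
wrist_force: [0.2, -0.1, 0.7]
finger_gap: 0.0377
gripper_force: 0.0
```

Scaled: -0.5 rad / 3.1416 = -0.1592.

>>> apply_moves([
  [0, 0, 0, 0, 0, -0.0382, 0.4],
  [0, 0, 0, 0, 0, -0.0764, 0.4],
  [0, 0, 0, 0, 0, -0.1146, 0.4],
  [0, 0, 0, 0, 0, -0.1528, 0.4],
  [0, 0, 0, 0, 0, -0.1592, 0.4],
])

```text
time: 4.87
ee_pos: [0.4495, 0.1907, 0.1555]
tcp_rot: [[-0.742, -0.671, -0.0], [-0.671, 0.742, 0.0], [-0.0, 0.0, -1.0]]
wrist_force: [-0.0, -0.7, -0.0]
finger_gap: 0.0374
gripper_force: 0.0
```

```bash
python3 st.py 0.449 0.193 0.045 131.7
```

```text
4.8667 [0.4495 0.1907 0.1555] q [ 0.4127  0.364  -1.113   2.019   0.3911  0.9923  1.4113] gap 0.03737928320943978 F [-0.0085 -0.6936 -0.0241] M [ 0.1189 -0.0788 -0.0281] gf 0.0
z [-0.0001  0.0002 -1.    ] yaw of y 132.11851927173586
tool shift [-0.0012  0.002   0.1105]
tool rotvec [0.0002 0.0001 0.0073]
```

Scaled: 0.11 m / 0.8 = 0.1375, 0.002 m / 0.8 = 0.0025, 0.007 rad / 3.1416 = 0.0022.

>>> apply_moves([
  [-0.0013, 0.0025, 0.0313, 0, 0, 0.0022, 0.4],
  [-0.0013, 0.0025, 0.0625, 0, 0, 0.0022, 0.4],
  [-0.0013, 0.0025, 0.0938, 0, 0, 0.0022, 0.4],
  [-0.0013, 0.0025, 0.125, 0, 0, 0.0022, 0.4],
  [-0.0013, 0.0025, 0.1375, 0, 0, 0.0022, 0.4],
])

```text
time: 5.28
ee_pos: [0.4477, 0.1923, 0.043]
tcp_rot: [[-0.752, -0.659, -0.003], [-0.659, 0.752, -0.001], [0.003, 0.001, -1.0]]
wrist_force: [-0.3, -1.1, -0.2]
finger_gap: 0.0376
gripper_force: 0.0
```

>>> apply_moves([
  [0, 0, 0, 0, 0, 0, 0.2],
  [0, 0, 0, 0, 0, 0, 0],
  [0, 0, 0, 0, 0, 0, 0],
  [0, 0, 0, 0, 0, 0, 0],
  [0, 0, 0, 0, 0, 0, 0],
], grip_force=20)

```text
time: 5.7
ee_pos: [0.4493, 0.1937, 0.0467]
tcp_rot: [[-0.751, -0.661, 0.001], [-0.661, 0.751, 0.001], [-0.002, -0.0, -1.0]]
wrist_force: [-1.7, -2.1, 7.3]
finger_gap: 0.0099
gripper_force: 20.0
```

```bash
python3 st.py 0.449 0.193 0.045 75.3
```

```text
5.7 [0.4493 0.1937 0.0467] q [ 0.2534  0.5181 -0.9633  2.1074  0.595   0.8115  1.2149] gap 0.009917073628942442 F [-1.7208 -2.126   7.3082] M [-0.4529 -0.002   0.0996] gf 19.971876740455627
z [ 0.0015  0.0012 -1.    ] yaw of y 131.34915395199434
tool shift [ 0.0007 -0.0004  0.0017]
tool rotvec [0.0009 0.0018 0.9782]
```

Scaled: 0.5 rad / 3.1416 = 0.1592.

>>> apply_moves([
  [0, 0, 0, 0, 0, 0.0318, 0],
  [0, 0, 0, 0, 0, 0.0637, 0],
  [0, 0, 0, 0, 0, 0.0955, 0],
  [0, 0, 0, 0, 0, 0.1273, 0],
  [0, 0, 0, 0, 0, 0.1592, 0],
])

```text
time: 6.12
ee_pos: [0.4494, 0.1935, 0.0467]
tcp_rot: [[-0.977, -0.215, 0.002], [-0.215, 0.977, 0.001], [-0.002, 0.0, -1.0]]
wrist_force: [-3.1, 0.7, 7.2]
finger_gap: 0.0099
gripper_force: 20.0
```

Scaled: 0.48 rad / 3.1416 = 0.1528.

>>> apply_moves([
  [0, 0, 0, 0, 0, 0.0318, 0],
  [0, 0, 0, 0, 0, 0.0637, 0],
  [0, 0, 0, 0, 0, 0.0955, 0],
  [0, 0, 0, 0, 0, 0.1273, 0],
  [0, 0, 0, 0, 0, 0.1528, 0],
])

```text
time: 6.53
ee_pos: [0.4495, 0.1932, 0.0467]
tcp_rot: [[-0.965, 0.261, 0.002], [0.261, 0.965, 0.0], [-0.002, 0.001, -1.0]]
wrist_force: [-1.8, -1.3, 7.9]
finger_gap: 0.0101
gripper_force: 20.0
```

>>> apply_moves([
  [0, 0, 0, 0, 0, 0, 0],
  [0, 0, 0, 0, 0, 0, 0],
])

```text
time: 6.7
ee_pos: [0.4495, 0.1932, 0.0467]
tcp_rot: [[-0.967, 0.256, 0.002], [0.256, 0.967, 0.0], [-0.002, 0.001, -1.0]]
wrist_force: [-2.0, -1.3, 7.5]
finger_gap: 0.0098
gripper_force: 20.0
```

```bash
python3 st.py 0.449 0.193 0.045 75.3
```

```text
6.7 [0.4495 0.1932 0.0467] q [ 0.0816  0.4374 -0.7377  2.1157  0.4376  0.7402  0.3725] gap 0.009793170708500184 F [-1.9746 -1.3181  7.4631] M [-0.2119  0.3805 -0.072 ] gf 19.998562037944794
z [ 0.0018  0.0001 -1.    ] yaw of y 75.16466577729332
tool shift [ 0.0004 -0.0003  0.0017]
tool rotvec [ 0.0006  0.0017 -0.0024]
```

>>> apply_moves([
  [0, 0, 0, 0, 0, 0, 0.3],
  [0, 0, 0, 0, 0, 0, 0.4],
  [0, 0, 0, 0, 0, 0, 0.4],
  [0, 0, 0, 0, 0, 0, 0.4],
  [0, 0, 0, 0, 0, 0, 0.4],
])

```text
time: 7.12
ee_pos: [0.4489, 0.193, 0.0456]
tcp_rot: [[-0.967, 0.255, 0.0], [0.255, 0.967, 0.0], [-0.0, 0.0, -1.0]]
wrist_force: [-0.4, 0.7, -0.9]
finger_gap: 0.037
gripper_force: 0.0
```

Scaled: -0.1 m / 0.8 = -0.125, -0.08 m / 0.8 = -0.1.

>>> apply_moves([
  [0, 0, -0.025, 0, 0, 0, 0.4],
  [0, 0, -0.0625, 0, 0, 0, 0.4],
  [0, 0, -0.1, 0, 0, 0, 0.85],
  [-0.0438, 0, -0.125, 0, 0, 0, 0.85],
  [-0.0875, 0, -0.125, 0, 0, 0, 0.85],
])

```text
time: 7.53
ee_pos: [0.5186, 0.176, 0.1502]
tcp_rot: [[-0.967, 0.253, 0.006], [0.253, 0.967, 0.001], [-0.006, 0.002, -1.0]]
wrist_force: [0.3, 0.6, 0.3]
finger_gap: 0.054
gripper_force: 0.0
```

```bash
python3 st.py 0.5408 0.169 0.038 75.3; python3 - <<'E'
from h import *
p=imaging.capture("scene")
print(nets.spot_in("keeper_a_grip",p)[:3])
a=cv2.resize(p["frame"][150:240,280:390],None,fx=5,fy=5,interpolation=2); save("s2",a)
q=imaging.capture("top");save("t2",cv2.resize(q["frame"][190:330,190:330],None,fx=4,fy=4,interpolation=2))
E
```

```text
7.5333 [0.5186 0.176  0.1502] q [ 0.2011  0.3745 -0.7872  1.9155  0.3218  0.9745  0.5811] gap 0.053993114982428494 F [0.2951 0.59   0.3168] M [ 0.0393 -0.2324 -0.011 ] gf 0.0
z [ 0.0061  0.0006 -1.    ] yaw of y 75.3406814471254
tool shift [-0.0226 -0.0014  0.1124]
tool rotvec [0.0021 0.0057 0.0007]
[{'box': [125.2, 255.9, 23.7, 23.6], 'score': 0.69}, {'box': [320.4, 181.1, 27.9, 19.5], 'score': 0.48}]
```

View pics/s2.png

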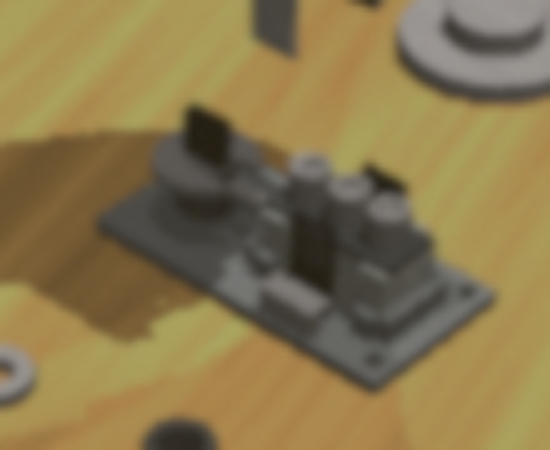

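View pics/t2.png

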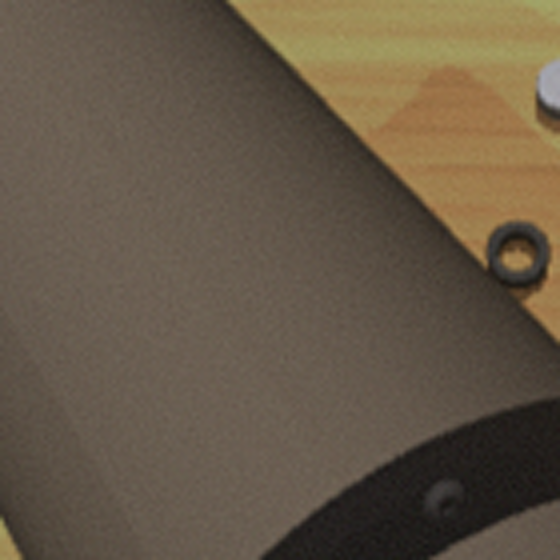

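The scene crop shows the grip bar at (205,135) now lined up with the cassette row and the dock edge, with its notch towards the cassette. In the top view the arm hides the dock. Next I'll move over the cassette.

Scaled: 0.03 m / 0.8 = 0.0375, -0.023 m / 0.8 = -0.0288.

>>> apply_moves([
  [-0.0288, -0.0013, 0, 0, 0, 0, 0.85],
  [-0.0288, -0.0013, 0.025, 0, 0, 0, 0.85],
  [-0.0288, -0.0013, 0.0375, 0, 0, 0, 0.85],
  [-0.0288, -0.0013, 0.0375, 0, 0, 0, 0.85],
  [-0.0288, -0.0013, 0.0375, 0, 0, 0, 0.85],
])

```text
time: 8.1
ee_pos: [0.5371, 0.1687, 0.1151]
tcp_rot: [[-0.967, 0.254, -0.002], [0.254, 0.967, -0.0], [0.002, -0.001, -1.0]]
wrist_force: [-0.7, 0.6, 0.1]
finger_gap: 0.0797
gripper_force: 0.0
```

```bash
python3 st.py 0.5408 0.169 0.038 75.3
```

```text
8.1 [0.5371 0.1687 0.1151] q [ 0.1831  0.4454 -0.7524  1.9068  0.3734  0.9358  0.567 ] gap 0.07970670040205825 F [-0.7113  0.6023  0.0881] M [ 0.0487 -0.1781  0.0355] gf 0.0
z [-0.002  -0.0002 -1.    ] yaw of y 75.30249642130416
tool shift [-0.0036  0.0012  0.0771]
tool rotvec [-0.0007 -0.0018  0.    ]
```

Scaled: 0.074 m / 0.8 = 0.0925, 0.001 m / 0.8 = 0.0013.

>>> apply_moves([
  [-0.0038, 0.0013, 0.0188, 0, 0, 0, 0.85],
  [-0.0038, 0.0013, 0.04, 0, 0, 0, 0.85],
  [-0.0038, 0.0013, 0.0613, 0, 0, 0, 0.85],
  [-0.0038, 0.0013, 0.08, 0, 0, 0, 0.85],
  [-0.0038, 0.0013, 0.0925, 0, 0, 0, 0.85],
])

```text
time: 8.52
ee_pos: [0.541, 0.1686, 0.0403]
tcp_rot: [[-0.967, 0.254, -0.001], [0.254, 0.967, -0.0], [0.001, -0.0, -1.0]]
wrist_force: [-0.0, -0.0, 0.3]
finger_gap: 0.0798
gripper_force: 0.0
```

>>> apply_moves([
  [0, 0, 0, 0, 0, 0, 0.85],
  [0, 0, 0, 0, 0, 0, 0.85],
])

```text
time: 8.68
ee_pos: [0.5415, 0.1688, 0.0416]
tcp_rot: [[-0.967, 0.255, -0.0], [0.255, 0.967, 0.0], [0.0, 0.0, -1.0]]
wrist_force: [0.2, 0.2, -0.2]
finger_gap: 0.0796
gripper_force: 0.0
```

```bash
python3 st.py 0.5408 0.169 0.038 75.3
```

```text
8.6833 [0.5415 0.1688 0.0416] q [ 0.1275  0.5461 -0.6904  1.9477  0.4719  0.8138  0.489 ] gap 0.07959822920524233 F [ 0.2148  0.1513 -0.1725] M [ 0.0531 -0.1454  0.0018] gf 0.0
z [-0.0004  0.0001 -1.    ] yaw of y 75.25259644603184
tool shift [ 0.0007 -0.      0.0036]
tool rotvec [ 0.     -0.0004 -0.0008]
```

Good position. I'll drop 3 mm more and pinch.

Scaled: 0.003 m / 0.8 = 0.0038, 0.001 m / 0.8 = 0.0013.

>>> apply_moves([
  [0.0013, 0, 0.0038, 0, 0, 0, 0.7],
  [0.0013, 0, 0.0038, 0, 0, 0, 0.55],
  [0.0013, 0, 0.0038, 0, 0, 0, 0.3],
  [0.0013, 0, 0.0038, 0, 0, 0, 0.3],
  [0.0013, 0, 0.0038, 0, 0, 0, 0.3],
], grip_force=35)

```text
time: 9.1
ee_pos: [0.541, 0.169, 0.0391]
tcp_rot: [[-0.967, 0.255, 0.001], [0.255, 0.967, 0.0], [-0.001, 0.001, -1.0]]
wrist_force: [-1.1, -0.9, 4.0]
finger_gap: 0.0501
gripper_force: 6.8
```

>>> apply_moves([
  [0, 0, 0, 0, 0, 0, 0.3],
  [0, 0, 0, 0, 0, 0, 0.3],
  [0, 0, 0, 0, 0, 0, 0.3],
  [0, 0, 0, 0, 0, 0, 0.3],
])

```text
time: 9.43
ee_pos: [0.5411, 0.1691, 0.0391]
tcp_rot: [[-0.967, 0.255, 0.001], [0.255, 0.967, 0.0], [-0.001, 0.001, -1.0]]
wrist_force: [0.0, 0.1, 6.0]
finger_gap: 0.0437
gripper_force: 35.1
```

```bash
python3 st.py 0.5408 0.169 0.038 75.3
```

```text
9.4333 [0.5411 0.1691 0.0391] q [ 0.125   0.5485 -0.6881  1.9508  0.4761  0.8075  0.4842] gap 0.04372041486044988 F [0.0306 0.136  5.9856] M [0.1687 0.0573 0.006 ] gf 35.06420016288757
z [ 0.001   0.0005 -1.    ] yaw of y 75.2315417155082
tool shift [ 0.0003 -0.0002  0.0011]
tool rotvec [ 0.0007  0.0008 -0.0012]
```

Scaled: -0.01 m / 0.8 = -0.0125, -0.006 m / 0.8 = -0.0075.

>>> apply_moves([
  [0, 0, -0.0038, 0, 0, 0, 0.3],
  [0, 0, -0.0075, 0, 0, 0, 0.3],
  [0, 0, -0.0125, 0, 0, 0, 0.3],
  [0, 0, -0.0125, 0, 0, 0, 0.3],
])

```text
time: 9.77
ee_pos: [0.5409, 0.1687, 0.0492]
tcp_rot: [[-0.967, 0.255, 0.0], [0.255, 0.967, 0.0], [-0.0, 0.0, -1.0]]
wrist_force: [0.7, 0.3, -5.1]
finger_gap: 0.0435
gripper_force: 34.9
```

```bash
python3 st.py 0.5411 0.1691 0.159 75.3
```

```text
9.7667 [0.5409 0.1687 0.0492] q [ 0.1336  0.5346 -0.6976  1.9457  0.4621  0.8248  0.4958] gap 0.04345944046453548 F [ 0.7385  0.2923 -5.0847] M [ 0.0596 -0.1648 -0.0021] gf 34.933093786239624
z [ 0.0005  0.0001 -1.    ] yaw of y 75.22338630144894
tool shift [-0.0002  0.0004 -0.1098]
tool rotvec [ 0.0002  0.0005 -0.0013]
```

Scaled: -0.055 m / 0.8 = -0.0688, -0.046 m / 0.8 = -0.0575.

>>> apply_moves([
  [0, 0, -0.0125, 0, 0, 0, 0.3],
  [0, 0, -0.0275, 0, 0, 0, 0.3],
  [0, 0, -0.0425, 0, 0, 0, 0.3],
  [0, 0, -0.0575, 0, 0, 0, 0.3],
  [0, 0, -0.0688, 0, 0, 0, 0.3],
])

```text
time: 10.18
ee_pos: [0.5412, 0.169, 0.1056]
tcp_rot: [[-0.967, 0.255, 0.002], [0.255, 0.967, 0.0], [-0.001, 0.001, -1.0]]
wrist_force: [-0.3, 0.8, -4.5]
finger_gap: 0.0434
gripper_force: 34.9
```

Scaled: -0.055 m / 0.8 = -0.0688, -0.048 m / 0.8 = -0.06.

>>> apply_moves([
  [0, 0, -0.015, 0, 0, 0, 0.3],
  [0, 0, -0.03, 0, 0, 0, 0.3],
  [0, 0, -0.045, 0, 0, 0, 0.3],
  [0, 0, -0.06, 0, 0, 0, 0.3],
  [0, 0, -0.0688, 0, 0, 0, 0.3],
])

```text
time: 10.6
ee_pos: [0.5411, 0.169, 0.1604]
tcp_rot: [[-0.967, 0.255, 0.001], [0.255, 0.967, 0.0], [-0.001, 0.001, -1.0]]
wrist_force: [0.3, 0.0, -4.0]
finger_gap: 0.0439
gripper_force: 34.9
```

>>> apply_moves([
  [0, 0, 0, 0, 0, 0, 0.3],
  [0, 0, 0, 0, 0, 0, 0.3],
  [0, 0, 0, 0, 0, 0, 0.3],
])

```text
time: 10.85
ee_pos: [0.5404, 0.1685, 0.158]
tcp_rot: [[-0.967, 0.255, -0.001], [0.255, 0.967, -0.0], [0.001, -0.0, -1.0]]
wrist_force: [-0.4, -1.2, -5.3]
finger_gap: 0.0438
gripper_force: 34.9
```

```bash
python3 st.py 0.5411 0.1691 0.159 75.3;python3 - <<'E'
from h import *
p=imaging.capture("scene")
save("s3",cv2.resize(p["frame"][90:240,270:420],None,fx=4,fy=4,interpolation=2))
E
```

```text
10.85 [0.5404 0.1685 0.158 ] q [ 0.2098  0.3983 -0.7773  1.8636  0.3264  1.012   0.6083] gap 0.043760049858947755 F [-0.3612 -1.2386 -5.3435] M [ 0.0117 -0.1474  0.0639] gf 34.932392835617065
z [-0.0007 -0.0003 -1.    ] yaw of y 75.22268116558607
tool shift [-0.0005  0.0007 -0.001 ]
tool rotvec [-0.0004 -0.0006 -0.0013]
```

View pics/s3.png

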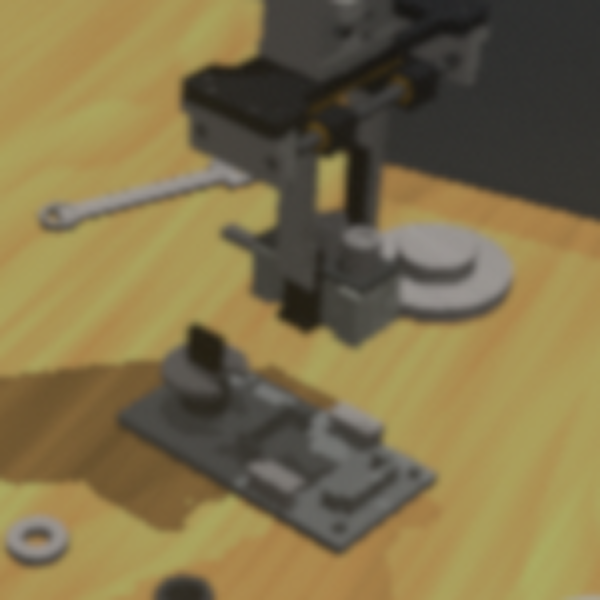

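The picture shows the cassette hanging level in the fingers (around 320,280) above its empty dock, with the keeper bar still aligned at (205,350).

```bash
python3 -c "
from rig import sign_off
print(sign_off())"
```

```text
the job is handed in; nothing more can be done
None
```

I handed the job in with the three-collet cassette held level over its dock, raised about 119 mm and with both catches pinched; its keeper's notch faces the cassette, and I touched nothing else on the bench.

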